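Fetch the slide box from behind the flask and the dropper bottle

TASK

The clear slide box lies at the back of the grey storage tray, behind a stoppered flask and a dropper bottle. Set the flask and the bottle aside, upright and both together, in the dark steel side tray; then lay the slide box, lid up, in the middle of the black slide mat, its long side along the mat's long side. Only after that, stand the flask and the bottle back in the storage tray, each where it stood before (remember the places), never tipping them over and leaving everything else on the bench alone.

Things in the scene. Friction and masses are not known exactly. Their poses are not given: they have to be found in the camera images.
- flask_center (a point): Conical flask with a green content and a pale foam stopper: foot 72 mm in diameter, 123 mm high; the neck and stopper, 32 mm in diameter, run from 88 to 123 mm above its underside: grasp it there. The point is on its axis half-way up, 61.5 mm above its underside; z is its upright axis. About 0.19 kg. It stands in the storage tray, close in front of the slide box, beside the dropper bottle, its axis 68 mm from the bottle's axis; which of the two is on the left changes.
- dropper_center (a point): Small brown dropper bottle: round body 33 mm in diameter up to 70 mm, a 24 mm collar up to 77 mm, then a 13 mm rubber bulb to the top, 102 mm high. The point is on its axis half-way up, 51 mm above its underside; z is its upright axis. Grasp the body, at about the height of the point. About 0.07 kg. It stands in the storage tray, in front of the slide box, beside the flask.
- slide_box_center (a point): Flat clear slide box, 33 mm (its x; over the hinge 36) by 78 mm (its y) by 23 mm high, lid shut and fixed. The point is its centre, 11.5 mm above its underside; z is up. Grasp it across x. About 0.045 kg. It lies behind the flask and the bottle with its long side along the tray's back wall; about 30 mm are free between it and the wall.
- storage_tray: Grey storage tray, fixed during the work, 164 by 164 mm; origin at the middle of its underside; its x axis points away from the robot to its back wall (45 mm high, 5 mm thick, inner face at x = +77 mm), y to the left. Floor 5 mm thick, side rims 12 mm high, front open. The slide box lies at about x = +28 mm, the flask and the bottle at x = -28 mm, y = +34 and -34 mm.
- side_tray: Shallow dark steel tray for things set aside, fixed during the work, 110 mm (its x) by 170 mm (its y); floor 4 mm thick, rim 9 mm high and 4 mm thick; origin at the middle of its underside. Flask and bottle stand in it side by side along y. Tray and mat exchange places from start to start.
- slide_mat: Black rubber mat with white corner marks, fixed during the work, 76 mm (its x) by 116 mm (its y), 4 mm thick; origin at the middle of its underside.
- jar_center (a point): Bystander, not to be moved: clear sample jar with white screw lid, 54 mm in diameter, 57 mm high; the point is its centre.
- vial_center (a point): Bystander, not to be moved: small glass vial with a white cap, 19 mm in diameter, 54 mm high; the point is its centre.
- tape_center (a point): Bystander, not to be moved: roll of tan tape lying flat, 98 mm in diameter, 25 mm high; the point is its centre.
There are look-alikes about, which are no part of the job. What is shaped like the part that bears dropper_center but red is not meant.

How it is judged:
By the outcome, as a careful person would: the job done as asked, in the order asked, and still so for the second after the job is handed in, with the robot touching nothing.
It also fails if it takes over 125 s, if anything falls off the work surface, if the arm or the gripper's body presses on something with over 40 N, if the wrist force passes 120 N, or if a joint passes its speed limit or range.

ROBOT

A 6-joint arm with a two-finger parallel gripper is mounted at the origin on a cart in front of the work surface, level with it; the furniture and walls round the work are solid. World frame = base frame: x ahead of the robot, y to its left, z up, the work surface at z = 0. Lengths are in mm, angles in rad, forces in N, time in s.
With the tool pointing down it reaches from about 350 to 775 mm from the base axis. Payload 5.5 kg.
Tool frame: the origin (TCP) lies between the finger pads; the fingertips stand 19 mm ahead of it and the grasp point (between the pads) is the TCP (arm.finger_overhang is the distance from the TCP to the fingertips, in mm); z points along the fingers, x is the direction in which the jaws open and shut, and the axes are right-handed (so a half turn about z gives the same grasp; the last joint's range is limited). The gripper opens to 85 mm and grips with 20 to 120 N. Pads are 22 mm wide; open, the fingers measure 114 mm over their backs; the gripper's body (76 mm by 85 mm) begins 54 mm behind the grasp point. The pads swing forward as they close: fully open they stand 13 mm farther back than shut.
Start: joints at [-1.425, 0.313, 0.046, 1.304, 0, 1.431], TCP at [162.101, -551.718, 250.323] pointing down, gripper open.
Joint ranges: [-2.76, 2.76], [-0.86, 1.69], [-1.03, 1.26], [-2.2, 2.34], [-1.47, 1.5], [-3.14, 3.14]. Speed limits (rad/s): [2.57, 2.57, 3.14, 3.14, 3.14, 3.14].

INTERFACE

Orientations are given as a 3x3 rotation matrix whose columns are the frame's x, y, z axes.
In Python, from workcell import arm gives the robot as it stands. Calls block until the motion is done:
- arm.move_to(position, orientation): joint-space move of the TCP to a pose.
- arm.move_linear(position, orientation=None, rate=150, guard=None): straight line of the TCP; orientation=None keeps the orientation; rate is the mean speed in mm/s. With guard (N) it stops when the force on the tool has changed by that much, and returns True; else False.
- arm.movej(angles): joint-space move.
- arm.open() and arm.close(): open the fingers fully, or close them until they stop; the grip force is fixed at half the most.
- arm.hold(seconds).
- arm.solve_ik(position, orientation): joint angles nearest the present ones, or None.
- arm.get_image(name): name is "scene" or "top" or "wrist"; returns the picture (400x640x3 uint8, red, green, blue); there is no depth.
- arm.camera_model(name): a dict with "mtx" (3x3 intrinsics, pixels), "dist" ([k1, k2, p1, p2, k3] as OpenCV has them; the pictures are not rectified), "extrinsics" (4x4, takes a point from world to camera coordinates). Camera axes: x right, y down, z forward; pixel columns grow to the right and rows downward; lengths in mm; the calibration is good to about 2 mm. A picture is of the moment at which its call begins: read the wrist's pose just before it. camera_model takes no time and is no camera call; for the wrist camera it gives the pose at the moment of the call.
A pose or a line that the arm cannot do raises arm.MotionError and nothing moves.
- arm.job_done(): hands the job in, once; it reports no verdict.
Trained networks look in the newest picture that a camera, given by its name, has taken for a name from the list of things; names that differ only in an ending like _2 or _b are one class to them, and where a whole thing is asked for, a point or a joint stands for the part that bears it (a point fixed in the world has none). Each returns a list of dicts, best first, with "score" (0 to 1); they miss things now and then, are a little off and sometimes report something else, mostly with a low value. They report only what shows in the picture. A call takes as long as a camera call. They do not tell look-alikes from the thing itself.
- arm.boxes_of(thing, camera): "location" ([column, row] in pixels, amid what is visible of it).
- arm.pinpoint(thing, camera): "location" ([column, row] in pixels: a listed point, or the origin of a listed thing).
Readings, each from a call of its own:
- arm.read_time_s(): time.
- arm.read_joint_positions(): joint angles.
- arm.read_qd(): joint speeds.
- arm.read_tau(): joint torques, N m.
- arm.read_tool_pos(): TCP position.
- arm.read_tcp_rot(): TCP orientation.
- arm.read_force(): force on the tool from outside, world axes, zero at the start.
- arm.read_ft_torque(): the same for the moment, N m.
- arm.read_finger_gap(): finger opening in mm.
Only numpy, scipy, OpenCV 4.12 (cv2) and the standard library are available. Lean on these libraries where they do the work, as an engineer would, in place of code of your own. Each camera call takes 0.05 s, during which the arm holds its last target.

## Working session

There is one attempt and no reset: what is moved stays moved. The work goes in short steps, each a Python script; the robot and the scene stay as the last script left them, time stands still between calls to the robot, and variables do not carry over. Pictures are saved under pics/ and viewed, and the job is handed in when it is done.

```bash
mkdir -p pics; ls
cat > h.py <<'E'
import numpy as np, cv2
from workcell import arm
def snap(cam,name):
    im=arm.get_image(cam); cv2.imwrite(f'pics/{name}.png',cv2.cvtColor(im,cv2.COLOR_RGB2BGR)); return im
def ray(px,m):
    K=np.array(m['mtx'],float);d=np.array(m['dist'],float);T=np.array(m['extrinsics'],float)
    u=cv2.undistortPoints(np.array([[px]],float),K,d)[0,0]
    R=T[:3,:3];t=T[:3,3]
    return -R.T@t, R.T@np.array([u[0],u[1],1.])
def at_z(px,m,z):
    c,d=ray(px,m); return c+d*(z-c[2])/d[2]
def proj(P,m):
    T=np.array(m['extrinsics'],float)
    return cv2.projectPoints(np.array(P,float).reshape(-1,1,3),cv2.Rodrigues(T[:3,:3])[0],T[:3,3],np.array(m['mtx'],float),np.array(m['dist'],float))[0][:,0]
E
python3 - <<'E'
from h import *
np.set_printoptions(precision=1,suppress=True)
Z=dict(flask_center=66.5,dropper_center=56,slide_box_center=16.5,storage_tray=0,side_tray=0,slide_mat=0,jar_center=28.5,vial_center=27,tape_center=12.5)
for c in('scene','top'):
    snap(c,c+'0'); m=arm.camera_model(c)
    for t,z in Z.items():
        for r in arm.pinpoint(t,c)[:3]: print(c,t,round(r['score'],2),np.array(r['location']),at_z(r['location'],m,z))
print(arm.read_time_s())
E
```

```text
pics
scene flask_center 0.71 [321.5 211.2] [ 485.6 -270.7   66.5]
scene dropper_center 0.93 [287.6 247.1] [ 339.6 -399.    56. ]
scene dropper_center 0.8 [312.9 258. ] [ 382.8 -472.    56. ]
scene dropper_center 0.63 [323.7 225.8] [ 467.  -334.1   56. ]
scene slide_box_center 0.61 [343.  228.4] [ 537.6 -307.6   16.5]
scene slide_box_center 0.43 [323.2 212.5] [ 519.9 -195.6   16.5]
scene storage_tray 0.65 [331.4 238.8] [ 494.6 -322.7    0. ]
scene side_tray 0.86 [295.2 166.9] [565.1 206.8   0. ]
scene slide_mat 0.69 [291.4 195.1] [476.7 -12.3   0. ]
scene jar_center 0.45 [338.1 171.3] [673.4  45.8  28.5]
scene jar_center 0.4 [320.5 212.9] [ 503.6 -214.9   28.5]
scene vial_center 0.55 [297.1 206.1] [ 453.3 -142.6   27. ]
scene vial_center 0.34 [293.2 168.9] [533.7 134.   27. ]
scene tape_center 0.8 [372.3 276.4] [ 513.3 -547.6   12.5]
top flask_center 0.68 [359.2 222.6] [ 477.1 -270.6   66.5]
top dropper_center 0.64 [404.3 278.5] [ 336.1 -406.4   56. ]
top dropper_center 0.48 [382.9 227.9] [ 470.3 -338.7   56. ]
top dropper_center 0.43 [425.3 263.3] [ 382.6 -462.3   56. ]
top slide_box_center 0.89 [372.5 213.1] [ 517.9 -311.2   16.5]
top storage_tray 0.67 [371.8 218. ] [ 506.5 -311.9    0. ]
top side_tray 0.8 [204.5 184.7] [560.1 198.6   0. ]
top slide_mat 0.86 [270.1 222.9] [463.2 -14.9   0. ]
top jar_center 0.83 [255.3 152.4] [666.9  52.   28.5]
top vial_center 0.46 [317.5 234.3] [ 439.2 -157.8   27. ]
top tape_center 0.67 [454.4 225.9] [ 503.3 -554.9   12.5]
top tape_center 0.66 [368.6 219.8] [ 497.8 -301.6   12.5]
1.0
```

View pics/scene0.png

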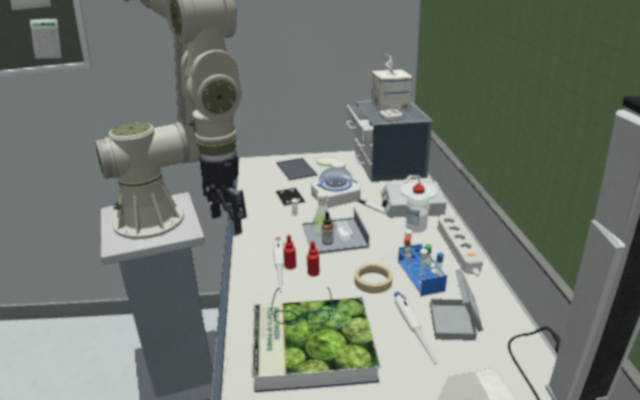

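View pics/top0.png

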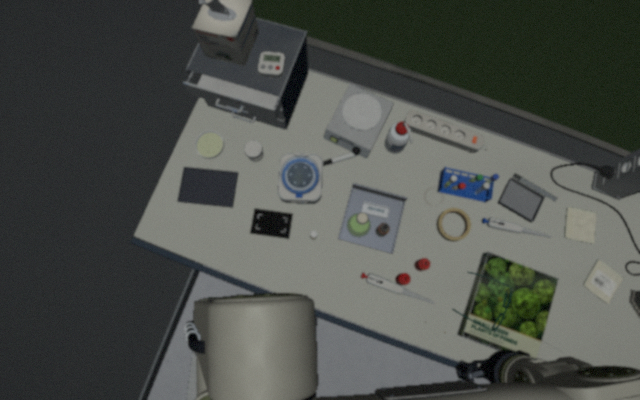

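Run:
```python
import cv2
a=cv2.imread('pics/top0.png')
cv2.imwrite('pics/top0c.png',cv2.resize(a[175:305,330:490],None,fx=4.5,fy=4.5,interpolation=cv2.INTER_CUBIC))
```

```text
(no output)
```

View pics/top0c.png

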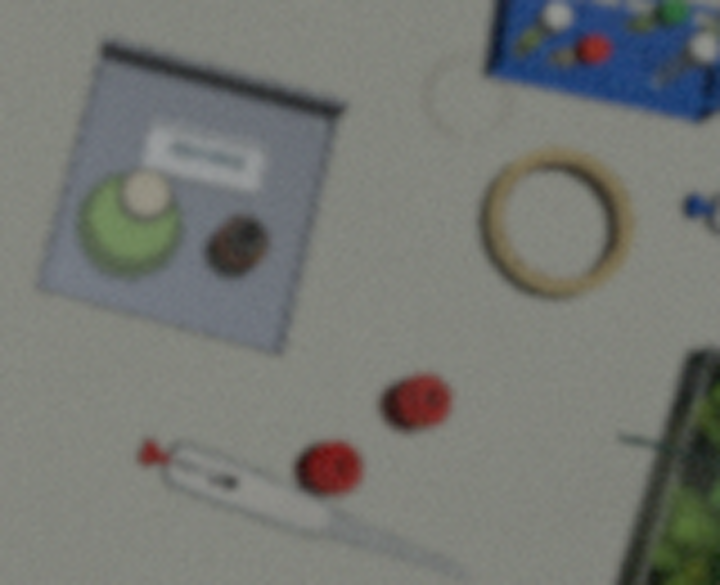

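The top view shows the flask (green, 359,223), the brown bottle (383,228) and the slide box (375,209) in the tray.

Possible mix-ups: red droppers at top (404,279) and (423,264), which I exclude by colour. The other greens and dishes, at (300,175) and elsewhere, aren't in the tray. The close crop confirms brown for the bottle and green with a pale stopper for the flask. Next I'll take a closer look with the wrist camera.

Run:
```python
from h import *
np.set_printoptions(precision=1,suppress=True)
m=arm.camera_model('top')
s=4.5
for n,p,z in [('bl',(105,45),45),('br',(343,107),45),('fl',(40,290),12),('fr',(280,352),12)]:
    print(n,at_z((330+p[0]/s,175+p[1]/s),m,z))
for n,p,z in [('mat',(270,223),4),('side',(208,187),4),('hotplate',(300,178),60),('stirrer',(345,158),10),('rednozzle bottle',(400,130),80)]:print(n,at_z(p,m,z))
print('camC',ray((320,200),m)[0])
w=arm.camera_model('wrist');print(w['mtx'],w['dist'])
T=np.array(w['extrinsics']);R=arm.read_tcp_rot();p=arm.read_tool_pos()
X=np.eye(4);X[:3,:3]=R;X[:3,3]=p
print(R);print(T@X)
```

```text
bl [ 589.2 -247.2   45. ]
br [ 563.1 -402.1   45. ]
fl [ 432.4 -220.3   12. ]
fr [ 407.  -376.4   12. ]
mat [462.3 -15.3   4. ]
side [553.  185.4   4. ]
hotplate [591.1 -92.9  60. ]
stirrer [ 681.1 -217.5   10. ]
rednozzle bottle [ 758.  -368.1   80. ]
camC [ 277.1 -184.4 1161.6]
[[306.8   0.  319. ]
 [  0.  306.8 201.7]
 [  0.    0.    1. ]] [-0.  0.  0.  0.  0.]
[[ 0.3 -1.  -0. ]
 [-1.  -0.3 -0. ]
 [ 0.   0.  -1. ]]
[[  1.   -0.   -0.   -0.5]
 [ -0.    1.   -0.3  33.4]
 [  0.    0.3   1.  138.3]
 [  0.    0.    0.    1. ]]
```

```bash
cat >> h.py <<'E'
np.set_printoptions(precision=1,suppress=True)
def Rz(phi):
    c,s=np.cos(phi),np.sin(phi); return np.array([[c,s,0],[s,-c,0],[0,0,-1.]])
E
python3 - <<'E'
from h import *
arm.move_to([530,-320,300],Rz(-np.pi/2-.166)); 
m=arm.camera_model('wrist');snap('wrist','w1')
for t,z in dict(flask_center=66.5,dropper_center=56,slide_box_center=16.5,storage_tray=0).items():
    for r in arm.pinpoint(t,'wrist')[:3]: print(t,round(r['score'],2),np.array(r['location']),at_z(r['location'],m,z))
import pickle;pickle.dump(m,open('m1.pkl','wb'))
print(arm.read_time_s())
E
```

```text
dropper_center 0.85 [344.4 215.3] [ 473.  -344.3   56. ]
dropper_center 0.78 [440.9 265. ] [ 382.5 -461.2   56. ]
dropper_center 0.66 [401.6 297.2] [ 342.6 -405.    56. ]
slide_box_center 0.95 [315.1 166.7] [ 533.7 -316.8   16.5]
storage_tray 0.76 [319.6 185.3] [ 503.9 -318.     0. ]
2.8583
```

View pics/w1.png

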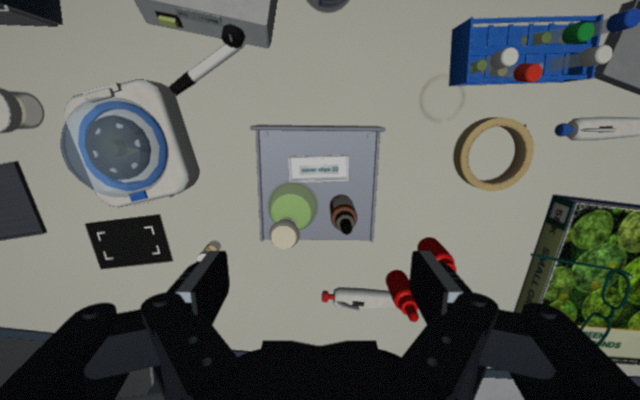

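Run:
```python
import cv2
a=cv2.imread('pics/w1.png')
cv2.imwrite('pics/w1a.png',cv2.resize(a[115:260,240:400],None,fx=4,fy=4,interpolation=cv2.INTER_CUBIC))
cv2.imwrite('pics/w1b.png',cv2.resize(a[200:290,70:230],None,fx=4,fy=4,interpolation=cv2.INTER_CUBIC))
```

```text
(no output)
```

View pics/w1a.png

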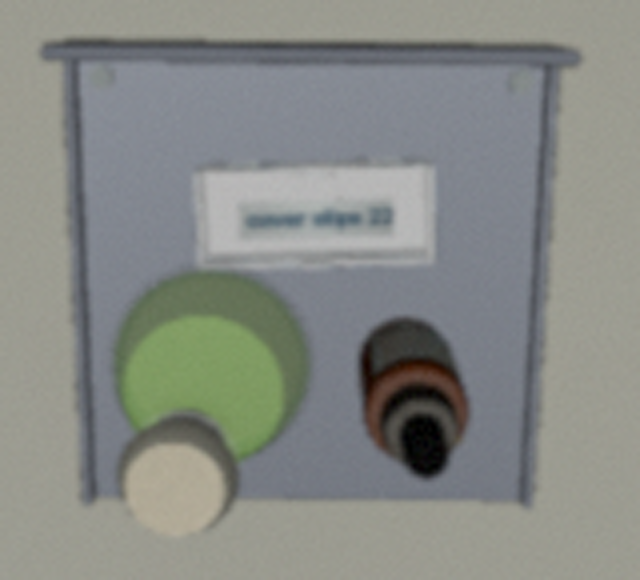

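View pics/w1b.png

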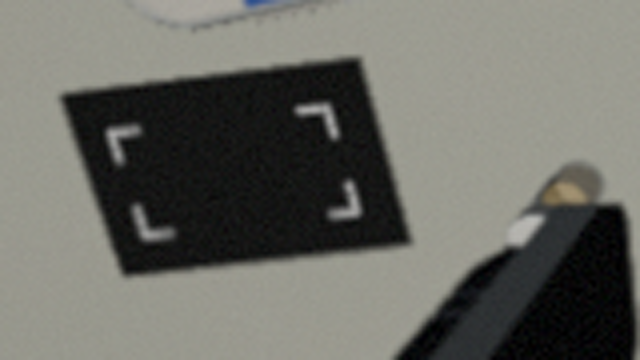

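Run:
```python
from h import *
import pickle;m=pickle.load(open('m1.pkl','rb'))
f=lambda p:(240+p[0]/4-.375,115+p[1]/4-.375); g=lambda p:(70+p[0]/4-.375,200+p[1]/4-.375)
for n,p,z in [('wallL',(43,44),45),('wallR',(579,50),45),('floorFL',(93,500),5),('floorFR',(522,500),5),
 ('stopper top',(174,489),128),('bulb top',(424,458),107),('collar',(421,432),82),('shoulder',(413,415),75),
 ('boxBL',(195,171),28),('boxBR',(434,166),28),('boxFR',(434,249),28),('boxFL',(200,257),28),
 ('footL',(117,368),5),('footR',(308,368),5),('foottop',(212,270),5),('liquid',(204,390),35)]:
    print(n,at_z(f(p),m,z)[:2])
P=[at_z(g(p),m,4)[:2] for p in [(62,95),(360,58),(411,242),(124,275)]]
print(np.array(P),np.mean(P,0))
q=[P[i]-P[(i+1)%4] for i in range(4)];print([np.linalg.norm(x) for x in q],[np.arctan2(x[1],x[0]) for x in q])
print('vial',at_z(g((575,185)),m,0))
```

```text
wallL [ 600.2 -249.6]
wallR [ 571.7 -408.3]
floorFL [ 438.2 -222.4]
floorFR [ 412. -378.]
stopper top [ 484.8 -276. ]
bulb top [ 474.3 -341.7]
collar [ 472.7 -342.7]
shoulder [ 475.9 -341.3]
boxBL [ 553.2 -285.3]
boxBR [ 542.  -361.5]
boxFR [ 515.1 -357.7]
boxFL [ 525.2 -281.5]
footL [ 486.3 -241.7]
footR [ 475.  -308.8]
foottop [ 515.7 -281.8]
liquid [ 482.1 -275.1]
[[505.9  32. ]
 [501.3 -82.7]
 [427.7 -79.4]
 [432.1  35.6]] [466.7 -23.6]
[np.float64(114.81787410846148), np.float64(73.693792014665), np.float64(115.04563759151678), np.float64(73.90355554995456)] [np.float64(1.53048740327849), np.float64(-0.04494951919311375), np.float64(-1.6092941220921508), np.float64(3.0935768978818907)]
vial [ 438.7 -145.4    0. ]
```

Run:
```python
from h import *
arm.move_to([540,90,330],Rz(-np.pi/2)); 
m=arm.camera_model('wrist');snap('wrist','w2')
for t,z in dict(side_tray=0,slide_mat=0,jar_center=28.5,vial_center=27).items():
    for r in arm.pinpoint(t,'wrist')[:3]: print(t,round(r['score'],2),np.array(r['location']),at_z(r['location'],m,z))
import pickle;pickle.dump(m,open('m2.pkl','wb'))
print(arm.read_time_s())
for n,p,z in [('flask',(484,-276),110),('flaskhi',(484,-276),300),('bott',(473,-342),56),('box',(522,-317),26),('mat',(466,-23),26),('mathi',(466,-23),250),('s1',(553,160),110),('s2',(553,230),56)]:
    for phi in (-.172,np.pi-.172):
        q=arm.solve_ik([*p,z],Rz(phi)); print(n,phi,None if q is None else np.round(q,2))
```

```text
side_tray 0.69 [255.7 153. ] [556.3 182.2   0. ]
slide_mat 0.73 [476.7 233.2] [ 429.3 -163.     0. ]
slide_mat 0.57 [388.  211.5] [465.8 -18.3   0. ]
jar_center 0.75 [345.   62.2] [675.8  55.7  28.5]
vial_center 0.62 [477.  233.7] [ 439.2 -148.5   27. ]
7.8417
flask -0.172 [-0.7  0.4 -0.2  1.   0.   1.1]
flask 2.969592653589793 [-0.7  0.4 -0.2  1.   0.  -2.1]
flaskhi -0.172 [-0.7  0.3  0.1  1.4  0.   1.1]
flaskhi 2.969592653589793 [-0.7  0.3  0.1  1.4  0.  -2.1]
bott -0.172 [-0.8  0.5 -0.2  0.9  0.   1. ]
bott 2.969592653589793 [-0.8  0.5 -0.2  0.9  0.  -2.2]
box -0.172 [-0.7  0.5 -0.2  0.8  0.   1.1]
box 2.969592653589793 [-0.7  0.5 -0.2  0.8  0.  -2.1]
mat -0.172 [-0.2  0.3 -0.6  0.7  0.   1.5]
mat 2.969592653589793 [-0.2  0.3 -0.6  0.7  0.  -1.6]
mathi -0.172 [-0.2  0.1 -0.2  1.2  0.   1.5]
mathi 2.969592653589793 [-0.2  0.1 -0.2  1.2  0.  -1.6]
s1 -0.172 [ 0.1  0.4 -0.2  1.   0.   1.9]
s1 2.969592653589793 [ 0.1  0.4 -0.2  1.   0.  -1.3]
s2 -0.172 [ 0.3  0.5 -0.2  0.9  0.   2. ]
s2 2.969592653589793 [ 0.3  0.5 -0.2  0.9  0.  -1.1]
```

View pics/w2.png

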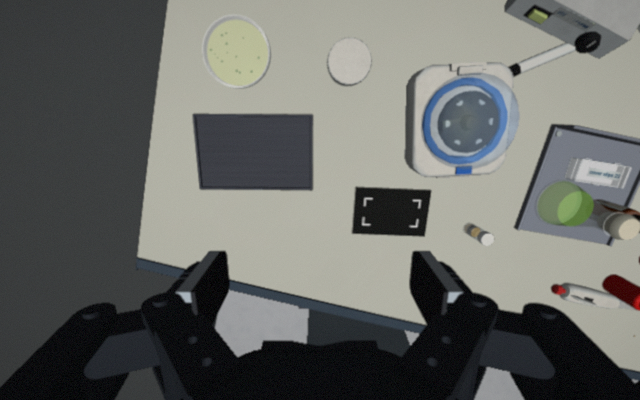

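Run:
```python
import cv2
a=cv2.imread('pics/w2.png')
cv2.imwrite('pics/w2a.png',cv2.resize(a[105:245,185:345],None,fx=4,fy=4,interpolation=cv2.INTER_CUBIC))
cv2.imwrite('pics/w2b.png',cv2.resize(a[180:245,340:440],None,fx=6,fy=6,interpolation=cv2.INTER_CUBIC))
```

```text
(no output)
```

View pics/w2a.png

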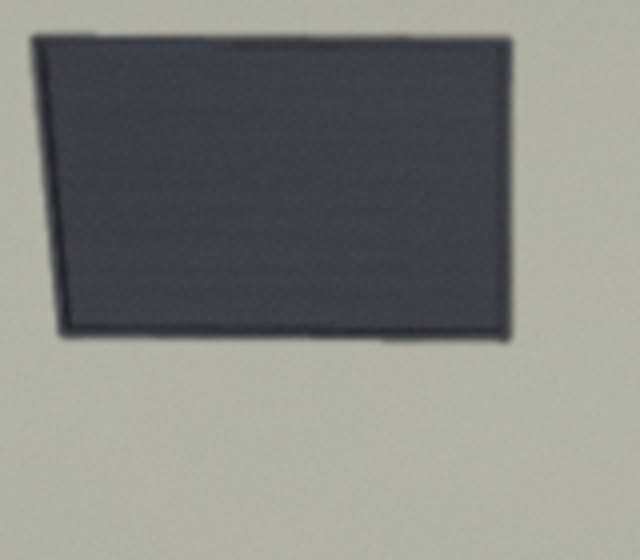

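View pics/w2b.png

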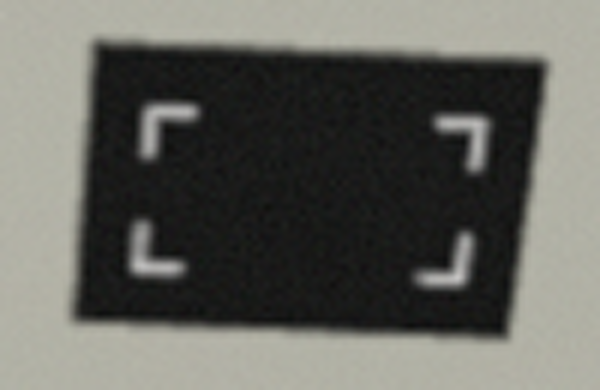

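Run:
```python
from h import *
import pickle;m=pickle.load(open('m2.pkl','rb'))
for s,o,z,C,L in [(4,(185,105),9,[(33,36),(512,38),(511,341),(62,337)],(110,170)),(6,(340,180),4,[(94,42),(547,62),(508,337),(75,320)],(76,116))]:
    P=np.array([at_z((o[0]+p[0]/s-.4,o[1]+p[1]/s-.4),m,z)[:2] for p in C])
    q=[P[i]-P[(i+1)%4] for i in range(4)];print(P,P.mean(0),[np.linalg.norm(x) for x in q],np.array([np.arctan2(x[1],x[0])for x in q])*1000)
```

```text
[[612.6 265.8]
 [611.4  97.9]
 [502.6  98.9]
 [504.3 266.6]] [557.7 182.3] [np.float64(167.92160211650025), np.float64(108.84044322002394), np.float64(167.77312321506878), np.float64(108.38869949745184)] [ 1563.6    -8.7 -1580.7  3134.2]
[[506.4  34.4]
 [501.3 -80.3]
 [426.8 -77.4]
 [431.9  37. ]] [466.6 -21.6] [np.float64(114.80739033535517), np.float64(74.49857660498678), np.float64(114.4714642813508), np.float64(74.59502000286818)] [ 1526.1   -38.8 -1614.6  3107.3]
```

```bash
cat >> h.py <<'E'
PH=-.172
def st(tag=''): print(tag,'t',round(arm.read_time_s(),1),'p',arm.read_tool_pos(),'gap',round(arm.read_finger_gap(),1),'F',np.array(arm.read_force()))
E
python3 - <<'E'
from h import *
R=Rz(PH)
arm.move_to([484,-150,300],R)
arm.move_to([484,-276,230],R)
print(arm.move_linear([484,-276,108],R,rate=120,guard=15))
st('pre'); snap('wrist','w3'); arm.close(); arm.hold(.2); st('closed'); snap('wrist','w4')
E
python3 -c "
import cv2,numpy as np
cv2.imwrite('pics/w34.png',np.hstack([cv2.resize(cv2.imread('pics/w%d.png'%i),(400,250)) for i in(3,4)]))"
```

```text
False
pre t 13.3 p [ 484.6 -276.3  108.9] gap 85.3 F [-0.6 -0.7  0.6]
closed t 14.1 p [ 484.  -276.1  108.7] gap 34.3 F [-2.1  1.3  5.1]
```

View pics/w34.png

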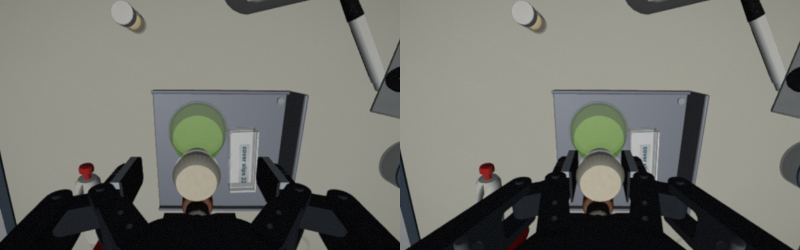

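Run:
```python
from h import *
R=Rz(PH);RS=Rz(-.009)
arm.move_linear([484,-276,120],R,rate=60); st('lift')
arm.move_linear([484,-276,280],R,rate=200); st('up')
arm.move_linear([470,-60,290],R,rate=220)
arm.move_linear([558,144,280],RS,rate=220); st('over'); snap('wrist','w5')
arm.move_linear([558,144,125],RS,rate=150)
print(arm.move_linear([558,144,106],RS,rate=30,guard=6)); st('down')
```

```text
lift t 14.5 p [ 484.3 -276.2  120.3] gap 34.5 F [ 0.4 -0.2 -2. ]
up t 15.4 p [ 483.5 -275.7  278.6] gap 33.9 F [ 0.2 -0.3 -2.3]
over t 17.7 p [557.7 143.  280. ] gap 34.1 F [ 0.2 -0.4 -1.7]
True
down t 19.5 p [557.6 143.9 107.7] gap 34.4 F [-0.8  0.1  4.6]
```

View pics/w5.png

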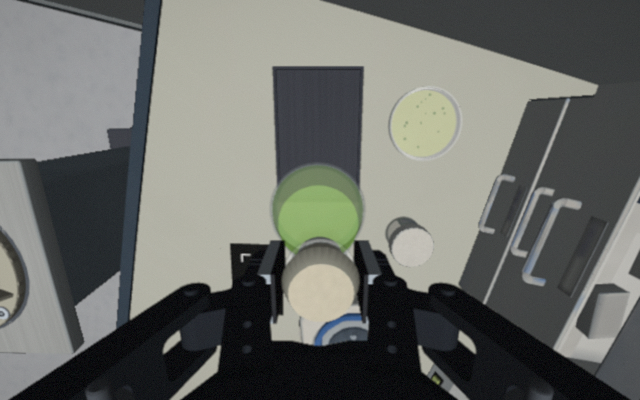

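Run:
```python
from h import *
R=Rz(PH);RS=Rz(-.009)
arm.open(); st('open')
arm.move_linear([558,144,260],RS,rate=200)
m=arm.camera_model('wrist');snap('wrist','w6')
arm.move_linear([470,-60,290],R,rate=250)
arm.move_linear([473,-342,200],R,rate=250)
m=arm.camera_model('wrist');snap('wrist','w7')
for r in arm.pinpoint('dropper_center','wrist')[:3]: print(r['score'],r['location'],at_z(r['location'],m,56))
st()
```

```text
open t 20.1 p [556.8 143.8 106.7] gap 85.5 F [-0.5  0.4  1.2]
0.94 [315.9, 195.3] [ 471.4 -341.9   56. ]
0.56 [254.3, 318.6] [ 386.5 -460.    56. ]
 t 23.5 p [ 473.4 -340.9  200.8] gap 85.2 F [-0.5  1.1  0. ]
```

```bash
python3 -c "
import cv2,numpy as np
cv2.imwrite('pics/w67.png',np.hstack([cv2.resize(cv2.imread('pics/w%d.png'%i),(400,250)) for i in(6,7)]))"
```

```text
(no output)
```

View pics/w67.png

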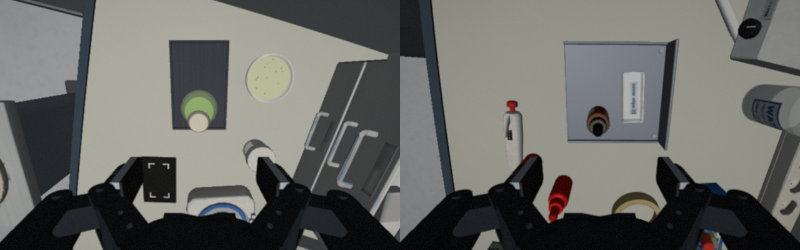

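```bash
python3 - <<'E'
from h import *
R=Rz(PH);RS=Rz(-.009)
print(arm.move_linear([472.5,-342,56],R,rate=120,guard=15)); st('pre')
arm.close(); arm.hold(.2); st('closed'); snap('wrist','w8')
arm.move_linear([472.5,-342,68],R,rate=60); st('lift')
arm.move_linear([472.5,-342,250],R,rate=200); st('up')
arm.move_linear([470,-60,260],R,rate=220)
arm.move_linear([558,222,230],RS,rate=220); st('over'); snap('wrist','w9')
arm.move_linear([558,222,75],RS,rate=150)
print(arm.move_linear([558,222,52],RS,rate=30,guard=5)); st('down')
E
python3 -c "
import cv2,numpy as np
cv2.imwrite('pics/w89.png',np.hstack([cv2.resize(cv2.imread('pics/w%d.png'%i),(400,250)) for i in(8,9)]))"
```

```text
False
pre t 24.9 p [ 473.  -342.5   56.8] gap 85.4 F [ 0.1 -0.7 -0.2]
closed t 25.6 p [ 472.6 -342.2   56.5] gap 30.9 F [-1.6  1.1  5.4]
lift t 26.0 p [ 472.8 -342.3   68.4] gap 30.7 F [-0.2  0.4 -1.2]
up t 27.1 p [ 472.  -341.5  248.7] gap 30.5 F [ 0.4  0.7 -0.9]
over t 30.0 p [557.9 221.  230.2] gap 30.3 F [ 1.   0.1 -1.6]
True
down t 31.9 p [557.7 222.   55.5] gap 30.7 F [-1.3 -0.3  5.8]
```

View pics/w89.png

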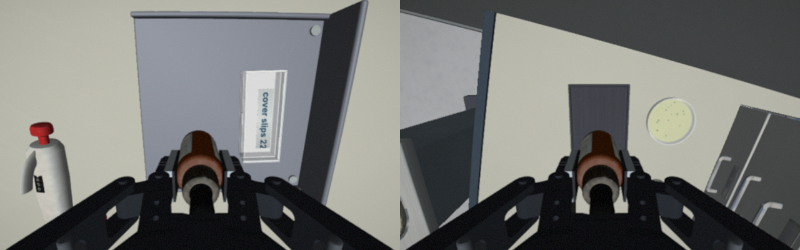

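Run:
```python
from h import *
import pickle
R=Rz(PH);RS=Rz(-.009)
arm.open(); st('open')
arm.move_linear([558,222,230],RS,rate=200)
snap('wrist','w10')
arm.move_linear([470,-60,260],R,rate=250)
arm.move_linear([520,-355,170],R,rate=250); arm.hold(.2)
m=arm.camera_model('wrist');a=snap('wrist','w11');pickle.dump(m,open('m11.pkl','wb'))
for t,z in dict(slide_box_center=16.5,storage_tray=0).items():
  for r in arm.pinpoint(t,'wrist')[:3]: print(r['score'],r['location'],at_z(r['location'],m,z))
st()
cv2.imwrite('pics/w11a.png',cv2.resize(a[:260,180:460,::-1],None,fx=2.2,fy=2.2,interpolation=cv2.INTER_CUBIC))
```

```text
open t 32.5 p [557.  221.8  54.7] gap 85.2 F [ 0.3  0.3 -0.4]
0.87 [320.9, 151.8] [ 529.3 -318.6   16.5]
0.7 [296.7, 153.6] [ 506.  -318.3    0. ]
 t 36.6 p [ 520.2 -354.6  170.4] gap 85.5 F [ 0.2 -0.6  0.2]
```

View pics/w11a.png

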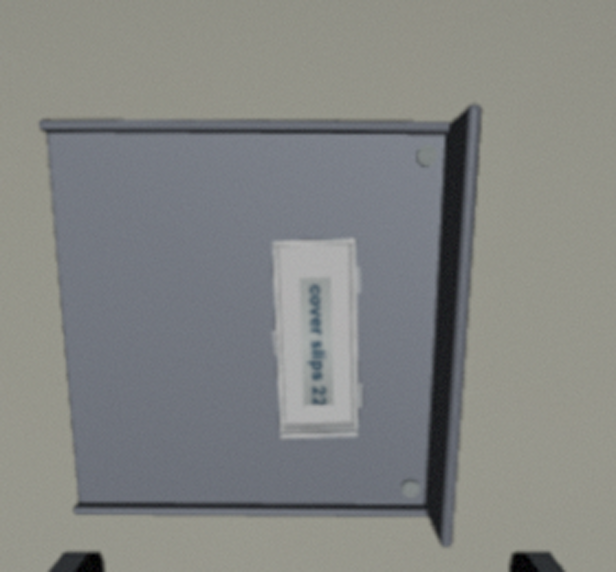

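View pics/w10.png

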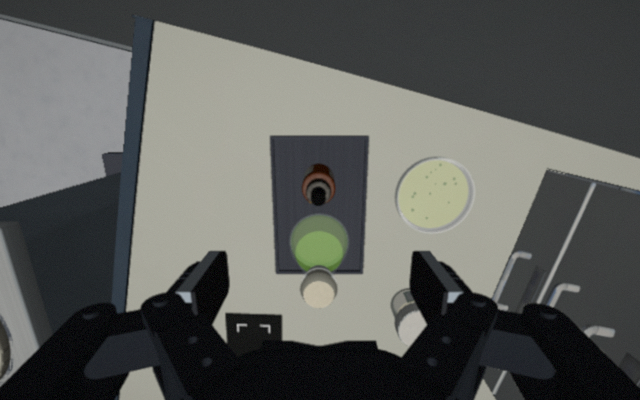

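Run:
```python
from h import *
import pickle;m=pickle.load(open('m11.pkl','rb'))
f=lambda p:(180+p[0]/2.2-.3,p[1]/2.2-.3)
O=np.array([505.5,-314.6]);c,s=np.cos(-.172),np.sin(-.172);A=np.array([[c,s],[-s,c]])
for n,p,z in [('TL',(274,240),28),('TR',(355,239),28),('BR',(357,437),28),('BL',(281,439),28),('BRb',(357,437),5),('hinge',(359,280),20),('wallTi',(469,110),45),('wallBi',(443,538),45),('wallTo',(481,110),45),('wallBo',(453,540),45),('flT',(450,133),5),('flB',(427,503),5),('wall floor inner T',(446,133),5),('frontT',(48,133),5),('frontB',(77,503),5)]:
    w=at_z(f(p),m,z)[:2]; print(n,w,A@(w-O))
print(m['extrinsics'] if 0 else ray((320,200),m)[0])
```

```text
TL [ 521.8 -279.7] [10.1 37.2]
TR [ 552.1 -284.5] [40.8 37.6]
BR [ 541.2 -361.6] [ 43.2 -40.2]
BL [ 510.4 -357.1] [ 12.1 -41.1]
BRb [ 541.9 -368.1] [ 45.1 -46.5]
hinge [ 551.9 -300.2] [43.2 22.2]
wallTi [ 595.5 -249.3] [77.5 79.7]
wallBi [ 568.4 -404.2] [ 77.4 -77.5]
wallTo [ 599.5 -250. ] [81.6 79.8]
wallBo [ 572.3 -405.8] [ 81.4 -78.4]
flT [ 597.2 -250.6] [79.4 78.7]
flB [ 568.9 -404.6] [ 77.9 -77.8]
wall floor inner T [ 595.6 -250.3] [77.8 78.7]
frontT [ 439.7 -223.3] [-80.4  78.7]
frontB [ 410.7 -377.3] [-82.7 -78. ]
[ 532.6 -286.   294.7]
```

Run:
```python
from h import *
import pickle
O=np.array([505.5,-314.6]);c,s=np.cos(-.172),np.sin(-.172);A=np.array([[c,s],[-s,c]])
g=O+A.T@np.array([14.5,-1.6]);print(g)
R=Rz(-.150)
arm.move_linear([*g,120],R,rate=200)
arm.move_linear([*g,50],R,rate=100,guard=12)
print(arm.move_linear([*g,25],R,rate=50,guard=10)); st('pre'); snap('wrist','w12')
```

```text
[ 519.5 -318.7]
False
pre t 38.6 p [ 519.4 -318.6   24.7] gap 85.4 F [ 0.2  0.3 -0.7]
```

View pics/w12.png

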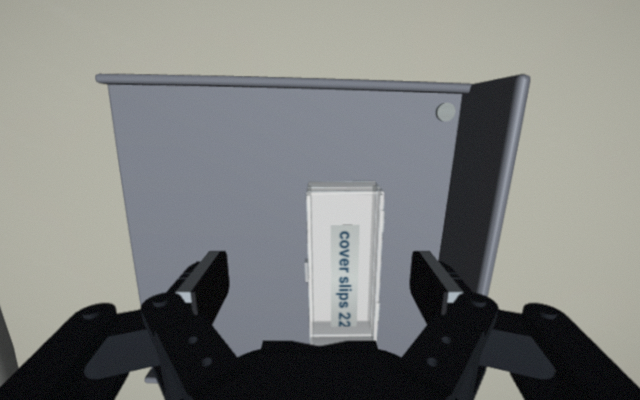

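```bash
python3 - <<'E'
from h import *
g=[519.5,-318.7];R=Rz(-.150)
arm.close(); arm.hold(.2); st('closed'); snap('wrist','w13')
arm.move_linear([*g,40],R,rate=60); st('lift')
arm.move_linear([*g,160],R,rate=150);arm.hold(.2); st('up'); snap('wrist','w14')
E
python3 -c "
import cv2,numpy as np
cv2.imwrite('pics/w134.png',np.hstack([cv2.resize(cv2.imread('pics/w%d.png'%i),(400,250)) for i in(13,14)]))"
```

```text
closed t 39.4 p [ 520.  -319.1   25.7] gap 31.6 F [0.6 0.3 5.6]
lift t 39.8 p [ 519.6 -318.8   40.3] gap 31.2 F [-0.3  0.1 -0.7]
up t 41.0 p [ 519.  -318.3  158.8] gap 31.2 F [-0.2 -0.1 -0.8]
```

View pics/w134.png

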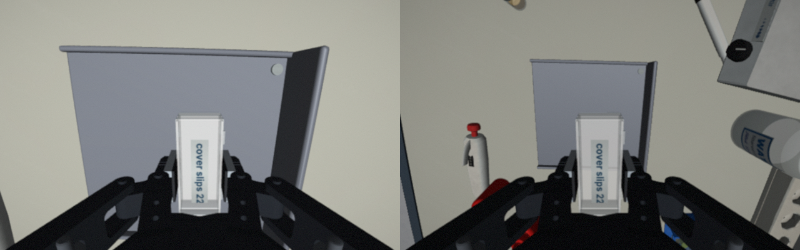

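View pics/w14.png

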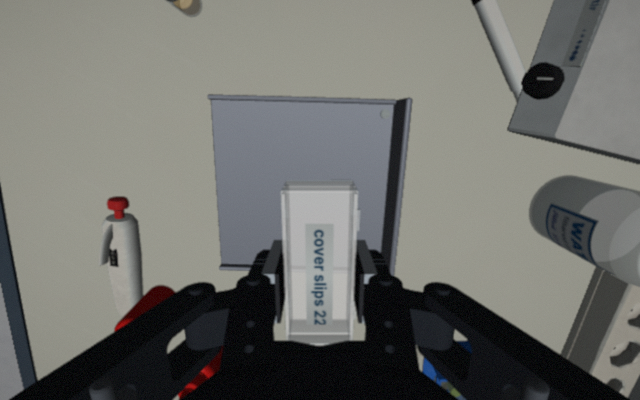

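Run:
```python
from h import *
m=arm.camera_model('wrist');R=np.array(arm.read_tcp_rot());p=np.array(arm.read_tool_pos())
for px in [(283,190),(357,190),(287,334),(352,334),(284,183),(358,183),(290,342),(350,342)]:
    c,d=ray(px,m); c=R.T@(c-p);d=R.T@d
    print(px,[ (c+d*(z-c[2])/d[2])[:2] for z in(-3,20)])
```

```text
(283, 190) [array([-13.8, -39.6]), array([-16.5, -34. ])]
(357, 190) [array([ 16.2, -39.6]), array([ 19.2, -34. ])]
(287, 334) [array([-14.2,  30. ]), array([-17. ,  48.9])]
(352, 334) [array([16.4, 30.1]), array([19.4, 48.9])]
(284, 183) [array([-13.3, -42.5]), array([-15.9, -37.4])]
(358, 183) [array([ 16.6, -42.5]), array([ 19.6, -37.5])]
(290, 342) [array([-12.9,  34.6]), array([-15.5,  54.3])]
(350, 342) [array([15.6, 34.6]), array([18.4, 54.4])]
```

Run:
```python
from h import *
import pickle
RM=Rz(-.042);g=[466.6,-24.0]
arm.move_linear([480,-150,160],Rz(-.1),rate=200)
arm.move_linear([*g,120],RM,rate=200)
arm.move_linear([*g,35],RM,rate=120)
print(arm.move_linear([*g,22.5],RM,rate=25,guard=4)); st('down'); snap('wrist','w15')
arm.open(); arm.hold(.2);st('open')
arm.move_linear([*g,60],RM,rate=100)
arm.move_linear([466,-70,200],RM,rate=200);arm.hold(.2)
m=arm.camera_model('wrist');a=snap('wrist','w16');pickle.dump(m,open('m16.pkl','wb'))
for t,z in dict(slide_box_center=15.5,slide_mat=0).items():
  for r in arm.pinpoint(t,'wrist')[:2]: print(t,r['score'],r['location'],at_z(r['location'],m,z))
cv2.imwrite('pics/w16a.png',cv2.resize(a[60:260,230:430,::-1],None,fx=3,fy=3,interpolation=cv2.INTER_CUBIC))
st()
```

```text
True
down t 44.2 p [466.9 -24.   24.6] gap 30.7 F [-1.2  0.8  3.7]
open t 45.0 p [466.2 -23.9  24.1] gap 85.4 F [-0.6  0.7  0.1]
slide_box_center 0.94 [313.3, 137.4] [462.1 -22.   15.5]
 t 46.7 p [465.7 -69.7 199.4] gap 85.4 F [ 0.2  0.5 -0. ]
```

View pics/w16a.png

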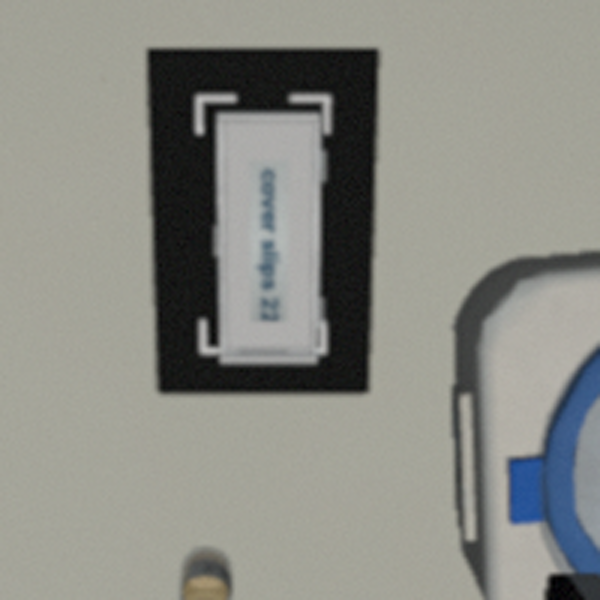

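Run:
```python
from h import *
import pickle;m=pickle.load(open('m16.pkl','rb'))
f=lambda p:(230+p[0]/3-.33,60+p[1]/3-.33)
def quad(C,z):
    P=np.array([at_z(f(p),m,z)[:2] for p in C]);q=[P[i]-P[(i+1)%4] for i in range(4)]
    print(P.mean(0),[round(float(np.linalg.norm(x)),1) for x in q],np.array([np.arctan2(x[1],x[0])for x in q]));return P
quad([(148,49),(379,49),(368,391),(159,391)],4)
quad([(194,95),(332,95),(327,354),(200,354)],4)
P=quad([(215,113),(321,113),(319,362),(220,362)],27);print(P)
quad([(215,113),(321,113),(318,349),(220,349)],27)
print(at_z(f((268,113)),m,4))
```

```text
[466.2 -21.2] [74.8, 114.0, 74.5, 114.0] [ 3.1  1.5 -0.  -1.6]
[466.1 -21.5] [45.2, 86.4, 44.7, 86.4] [ 3.1  1.5 -0.  -1.6]
[467.9 -24. ] [32.4, 77.6, 32.4, 77.6] [ 3.1  1.5 -0.  -1.6]
[[453.1  15.4]
 [485.5  14.1]
 [482.8 -63.5]
 [450.4 -62.2]]
[467.9 -21.9] [32.4, 73.3, 32.0, 73.3] [ 3.1  1.5 -0.  -1.6]
[469.3  15.9   4. ]
```

Run:
```python
from h import *
import pickle
RM=Rz(-.042);g=[466.6,-24.0];k=[464.9,-21.7]
arm.move_linear([*g,70],RM,rate=200)
print(arm.move_linear([*g,25],RM,rate=80,guard=8)); arm.close(); arm.hold(.1);st('cl')
arm.move_linear([*g,34],RM,rate=60);arm.move_linear([*k,34],RM,rate=30)
print(arm.move_linear([*k,22.5],RM,rate=25,guard=4)); st('down')
arm.open(); arm.hold(.2)
arm.move_linear([*k,60],RM,rate=100)
arm.move_linear([466,-70,200],RM,rate=200);arm.hold(.2)
m=arm.camera_model('wrist');a=snap('wrist','w17');pickle.dump(m,open('m17.pkl','wb'))
cv2.imwrite('pics/w17a.png',cv2.resize(a[60:260,230:430,::-1],None,fx=3,fy=3,interpolation=cv2.INTER_CUBIC))
st()
```

```text
False
cl t 48.9 p [467.2 -24.1  25.5] gap 31.1 F [0.3 0.7 5.5]
True
down t 49.9 p [465.  -21.8  25.5] gap 31.3 F [-1.5  1.1  5.3]
 t 52.3 p [465.4 -69.5 198.9] gap 85.3 F [ 0.1  0.5 -0.6]
```

View pics/w17a.png

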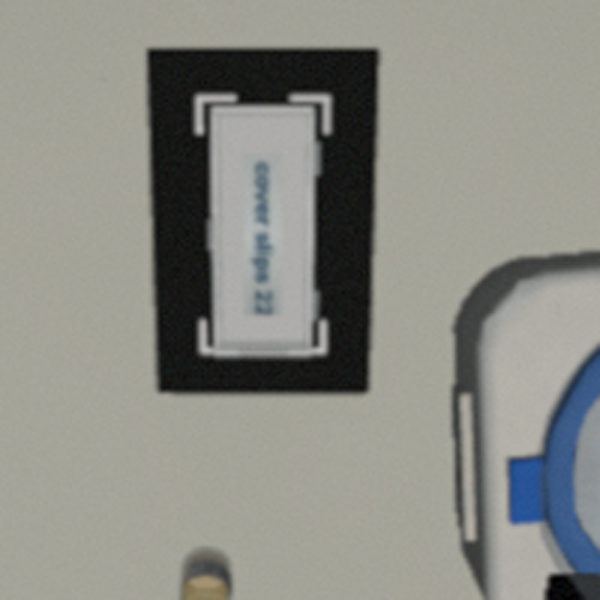

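```bash
python3 - <<'E'
from h import *
R=Rz(PH);RS=Rz(-.009)
arm.move_linear([500,100,270],RS,rate=250)
arm.move_linear([558,222,220],RS,rate=200)
arm.move_linear([558,222,100],RS,rate=150,guard=12)
print(arm.move_linear([558,222,54.7],RS,rate=80,guard=12)); st('pre')
arm.close(); arm.hold(.2); st('closed'); snap('wrist','w18')
arm.move_linear([558,222,68],RS,rate=60); st('lift')
arm.move_linear([558,222,250],RS,rate=200)
arm.move_linear([470,-60,260],R,rate=220)
arm.move_linear([472.5,-342,230],R,rate=220); arm.hold(.1)
arm.move_linear([472.5,-342,75],R,rate=150)
print(arm.move_linear([472.5,-342,53],R,rate=30,guard=5)); st('down'); snap('wrist','w19')
E
python3 -c "
import cv2,numpy as np
cv2.imwrite('pics/w189.png',np.hstack([cv2.resize(cv2.imread('pics/w%d.png'%i),(400,250)) for i in(18,19)]))"
```

```text
False
pre t 55.7 p [558.2 222.1  54.8] gap 85.9 F [ 0.7 -0.2  0. ]
closed t 56.5 p [558.2 222.1  55.2] gap 30.7 F [-1.1  0.1  6. ]
lift t 56.9 p [558.4 222.1  68.4] gap 30.6 F [-0.4 -0.3 -1.5]
True
down t 62.8 p [ 472.3 -341.9   56.3] gap 30.5 F [-0.7  0.2  4.6]
```

View pics/w189.png

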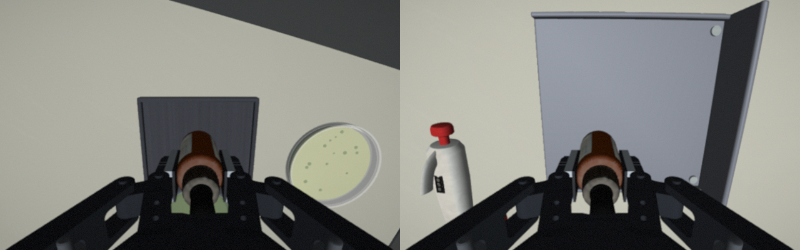

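```bash
python3 - <<'E'
from h import *
R=Rz(PH);RS=Rz(-.009)
arm.open(); arm.hold(.1)
arm.move_linear([472.5,-342,230],R,rate=200); snap('wrist','w20')
arm.move_linear([470,-60,290],R,rate=250)
arm.move_linear([558,144,260],RS,rate=220)
arm.move_linear([558,144,140],RS,rate=150,guard=12)
print(arm.move_linear([558,144,106.7],RS,rate=80,guard=12)); st('pre')
arm.close(); arm.hold(.2); st('closed')
arm.move_linear([558,144,120],RS,rate=60); st('lift'); snap('wrist','w21')
arm.move_linear([558,144,280],RS,rate=200)
arm.move_linear([470,-60,290],R,rate=220)
arm.move_linear([484,-276,280],R,rate=220); arm.hold(.1)
arm.move_linear([484,-276,125],R,rate=150)
print(arm.move_linear([484,-276,105],R,rate=30,guard=6)); st('down'); snap('wrist','w22')
E
python3 -c "
import cv2,numpy as np
cv2.imwrite('pics/w202.png',np.hstack([cv2.resize(cv2.imread('pics/w%d.png'%i),(400,250)) for i in(20,22)]))"
```

```text
False
pre t 68.6 p [558.  144.  106.8] gap 85.4 F [-0.6  0.   0.3]
closed t 69.3 p [558.2 144.2 107.6] gap 34.4 F [-1.8  0.6  6.5]
lift t 69.7 p [558.4 144.  120.4] gap 34.3 F [ 0.4 -0.1 -2.4]
True
down t 74.8 p [ 483.8 -276.   108.5] gap 34.3 F [-0.8  0.7  4.2]
```

View pics/w202.png

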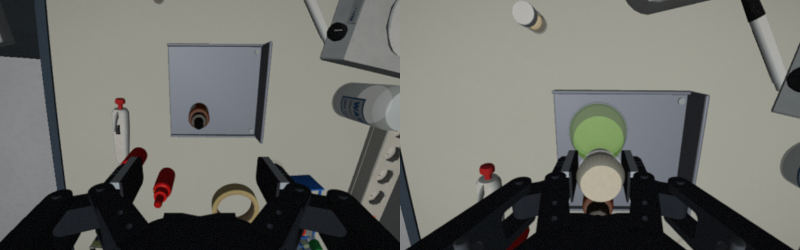

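Contact is at the same height as the original grasp. I'll release, withdraw, and compare from the original viewpoint.

Run:
```python
from h import *
import pickle
R=Rz(PH)
arm.open(); arm.hold(.1)
arm.move_linear([484,-276,270],R,rate=200)
arm.move_to([530,-320,300],Rz(-np.pi/2-.166)); arm.hold(.3)
m=arm.camera_model('wrist');a=snap('wrist','w23')
m1=pickle.load(open('m1.pkl','rb'));print(np.abs(np.array(m['extrinsics'])-np.array(m1['extrinsics'])).max())
snap('top','top1');st()
b=cv2.imread('pics/w1.png');a=a[:,:,::-1]
cv2.imwrite('pics/cmp.png',np.hstack([cv2.resize(x[115:260,240:400],None,fx=2.5,fy=2.5,interpolation=cv2.INTER_CUBIC) for x in(b,a)]))
```

```text
0.255030470681362
 t 78.2 p [ 530.  -320.   300.1] gap 85.3 F [-0.1  0.5  0.4]
```

View pics/cmp.png

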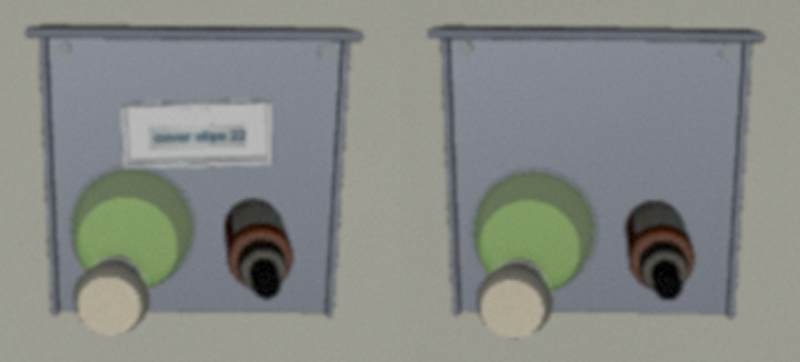

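View pics/w23.png

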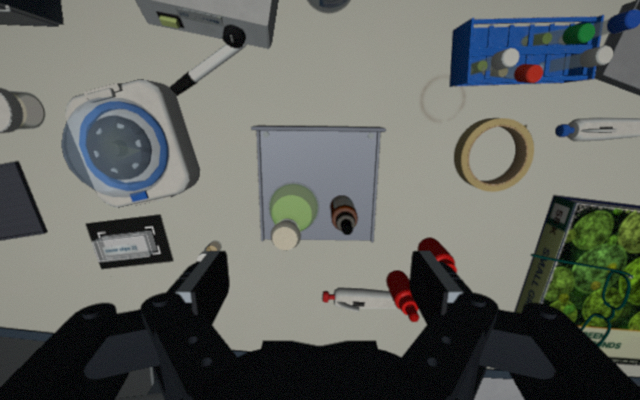

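View pics/top1.png

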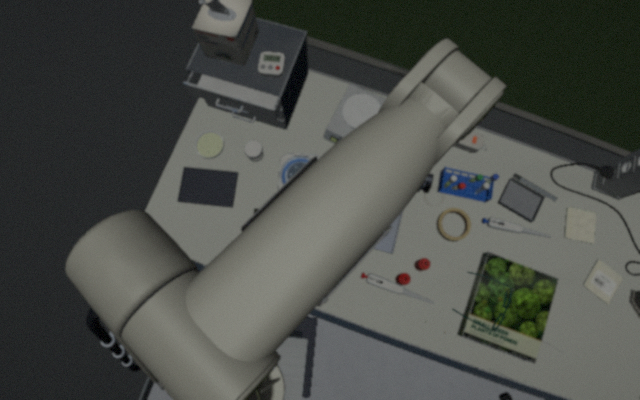

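The flask and bottle show the same pixel pattern as before the job, within about 1 px. The box lies inside the mat's corner marks, and the bystanders haven't moved. I'm handing the job in.

Run:
```python
from workcell import arm
print(arm.job_done())
```

```text
the job is handed in; nothing more can be done
None
```

I finished the job in the order asked and handed it in at about 78 s of the 125 s allowed; no verdict is reported.

- **Setting aside:** I put the flask and then the brown bottle upright together in the side tray.
- **Slide box:** I laid it lid up on the mat along its long side. The first placing measured about 3 mm off the middle (1.7 and 2.5 mm), so I gripped it again and shifted it by that much. I judged the second placing by picture only: the box lies inside the corner marks.
- **Putting back:** I returned the bottle and then the flask to the same gripper positions I had picked them from. Both touched down at their original grasp heights to within about 0.2 mm.

**Last checks:** The final wrist picture, from the same viewpoint as the first, shows both standing within about 1 px of where they were. The tape, vial, red bottles and the rest look unmoved in the same picture. The jar is cut off at its edge but looks unmoved in the last top view. That top view was mostly blocked by the arm, so it could not confirm the storage tray or the mat.

**Disagreements:**
- **Gripper opening:** it read 34 mm on the 32 mm neck and 31 mm on the 33 mm bottle and box. All the grips held.
- **Camera sizes:** the wrist camera measured the trays and mat 1–2 % small, which I judged harmless.

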